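Level the tilt plate and stand the lens pillar on it

TASK

The knob side of the hinged aluminium plate has sagged: turn its black knob until the bubble of the plate's tube level sits centred between the two black lines. Then stand the lens pillar (square black mount with a glass lens, on a slim post) upright inside the black ring on the plate, with the lens looking along the red beam line (either face first): lower it until its foot rests on the plate before you let go, then draw back and watch for a couple of seconds that it stands still. Leave the other things on the table where they are; the lens pillar is top-heavy and must not fall over.

Things in the scene. Friction and masses are not known exactly. Their poses are not given: they have to be found in the camera images.
- level_base: Black base of the levelling plate, 130 x 190 x 12 mm (x, y, z), fixed on the table. Origin at table height under the unit's middle. Over it the aluminium tilt plate, 130 mm (x) by 116 mm, 10 mm thick, y = -49 to +67 mm, top 42 mm above the table when level, hinged along x at y = +75 mm; a 44 mm wide ear reaches to the knob at y = -75 mm and moves up or down with it by at most 9 mm.
- tilt_plate (a joint): Tilt of the aluminium plate about its hinge, rad: 0 = level, negative = knob side low (how it starts, -0.019 to -0.039), positive = knob side high. Moved only by the knob.
- level_knob (a joint): Knob angle, rad, 0 = plate level, growing clockwise seen from above. Clockwise raises the knob side of the plate: 0.0127 rad of tilt per rad of turn (coarse screw, 12 mm per turn, 150 mm from the hinge). Starts between -3.0 and -1.5; limits -4.6 and +2.6. Friction (0.06 N m) holds it where it is left.
- knob_grip (a point): Point on the knob's vertical axis 72 mm above the table, 10 mm below the knob's top: the place to grip. Knurled black cylinder, 34 mm in diameter, 58 to 82 mm above the table, white mark on top; it turns in place without rising. Under it a thin screw and, 10 mm or more lower, the plate's ear. Nothing of the unit is higher than the knob's underside within 60 mm.
- vial_mid (a point): Middle of the tube level, on top of it: green tube 84 mm long, 13 mm thick, along y of the unit on the plate's +x edge, 53 mm from the plate's middle line, with two black lines 21 mm apart either side of its middle. Its top is 15 mm above the plate. The axes are the plate's.
- bubble_mid (a point): Middle (top) of the white bubble, 16 mm long, in the tube level. It shifts from the middle of the tube towards the high side of the plate, by 8 mm per degree of tilt: at the start it is towards the hinge (+y of the unit), and centred between the lines when the plate is level.
- spot (a point): Centre of the black ring mark on the plate's top face (ring 44 mm inside diameter), on the plate's surface. Its axes are the plate's: y runs along the red beam line, from the knob to the hinge; z is the plate's normal. It lies 10 mm to +y of the unit's origin.
- lens_pillar: Loose, about 0.24 kg, 130 mm tall, standing upright at the start. Origin under its foot, z up. Round foot 24 mm wide, 8 mm high; steel post 12.7 mm; on top a square black mount 50 mm wide (its y), 20 mm thick (its x), from 80 to 130 mm up; the lens looks along x, same both ways. Centre of mass about 95 mm up: tips over beyond 7 degrees. Grip the mount's two flat sides (50 mm, along y), 110 mm up.
- iris_pillar: Bystander: an iris diaphragm (grey round ring 52 mm in diameter, 12 mm thick, with a small steel lever) on the same kind of post and foot, 130 mm tall, also top-heavy. It may stand where the lens pillar might have stood. Origin under its foot.
- fork_clamp: Bystander: steel clamping fork, 82 x 26 x 8 mm, lying flat. Origin under its middle.
- ball_driver: Bystander: hex driver with red handle, 185 mm long, 22 mm thick, lying. Origin under the front end of the handle.
- lens_canister: Bystander: clear jar with black lid, 48 mm in diameter, 62 mm tall. Origin under it.
- tube_a: Bystander: clear 50 ml tube stood upside down on its blue cap, 35 mm in diameter, 115 mm tall. Origin under it.
- tube_b: Bystander: another such tube.

How it is judged (in metres and radians):
On the way, in this order (a step that is already met when the one before it is completed fails the run):
1. the plate is level within 0.4 degree, the knob let go, the lens pillar not yet on it (angle between spot's own z axis and vertical below 0.007 rad and contact force between each of the fingers, lens_pillar and level_base below 0.1 N), for 0.3 s.
2. the lens pillar's foot rests upright inside the ring while the fingers still hold it (contact force between lens_pillar and level_base above 0.3 N and contact force between the fingers and lens_pillar above 0.3 N and horizontal distance between lens_pillar and spot below 0.01 m and z of lens_pillar in the frame of spot below 0.004 m and linear speed of lens_pillar below 0.06 m/s and angle between lens_pillar's own z axis and vertical below 0.06 rad), for 0.1 s.
3. let go, the pillar stands still on its own for a second (contact force between anything else and the fingers below 0.1 N and contact force between lens_pillar and level_base above 0.3 N and angle between lens_pillar's own z axis and vertical below 0.03 rad and linear speed of lens_pillar below 0.01 m/s and angular speed of lens_pillar below 0.1 rad/s), for 1 s.
At the end, for the whole second after the job is handed in: The plate is level within 0.4 degree; the lens pillar stands free and still on it, upright within 1.4 degrees, its foot inside the ring (centre within 10 mm of the ring's centre), the lens's axis along the red beam line within 8 degrees (angle between spot's own z axis and vertical below 0.007 rad and horizontal distance between lens_pillar and spot below 0.01 m and z of lens_pillar in the frame of spot between -0.004 and 0.004 m and angle between lens_pillar's own z axis and vertical below 0.025 rad and angle between the x axis of lens_pillar and the y axis of spot, either way round below 0.14 rad and linear speed of lens_pillar below 0.01 m/s and angular speed of lens_pillar below 0.1 rad/s and contact force between the fingers and lens_pillar below 0.1 N); the robot touches nothing.
It fails at once if the lens pillar is tipped over (angle between lens_pillar's own z axis and vertical above 0.5 rad).
It fails at once if the iris pillar is knocked or moved (distance of iris_pillar from where it was at the start of the episode above 0.02 m or angle between iris_pillar's own z axis and vertical above 0.3 rad).
It fails at once if another bystander is moved by more than 20 mm (distance of any of fork_clamp, ball_driver, lens_canister, tube_a, tube_b from where it was at the start of the episode above 0.02 m).
It also fails if it takes over 72 s, if anything falls off the work surface, if the arm or the gripper's body presses on something with over 40 N, if the wrist force passes 120 N, or if a joint passes its speed limit or range.

ROBOT

A 7-joint arm with a two-finger parallel gripper is mounted at the origin on the work surface. World frame = base frame: x ahead of the robot, y to its left, z up, the work surface at z = 0. Lengths are in mm, angles in rad, forces in N, time in s.
With the tool pointing down it reaches from about 425 to 875 mm from the base axis. Payload 9.9 kg.
Tool frame: the origin (TCP) lies midway between the tips of the shut fingers; the grasp point (between the pads) lies 19 mm behind it (arm.grasp_offset is the distance from the TCP to the grasp point, in mm); z points along the fingers, y is the line along which they close (so a half turn about z gives the same grasp; the last joint's range is limited). The gripper opens to 85 mm and grips with 20 to 120 N. Pads are 22 mm wide; open, the fingers measure 114 mm over their backs; the gripper's body (76 mm by 85 mm) begins 54 mm behind the grasp point. The pads swing forward as they close: fully open they stand 13 mm farther back than shut.
Start: joints at [1.017, 0.576, 0.025, 1.437, -0.015, 1.129, -0.057], TCP at [305.583, -601.871, 231.289] pointing down, gripper open.
Joint ranges: [-2.76, 2.76], [-0.34, 2.15], [-1.52, 1.57], [0.19, 2.46], [-1.09, 4.23], [0.17, 1.99], [-2.82, 2.82]. Speed limits (rad/s): [2.22, 2.22, 3.01, 3.01, 3.14, 3.14, 3.14].

INTERFACE

Orientations are given as a unit quaternion [w, x, y, z].
In Python, from bench import arm gives the robot as it stands.
- The arm moves only by the shell command python3 jog.py [FORCE], which reads ROWS from standard input. ROWS is a JSON list of rows, 1 to 10 of them, each an object with the fields finger_gap (the opening from 0.0 (shut) to 1.0 (fully open)), dx, dy, dz (the shift in fractions of the full range, 1 being 600 mm), wx, wy, wz (a rotation vector in a scale on which 1.0 is 2 pi rad); a field left out counts as zero (the opening has to be given); each row shifts and turns the commanded pose from where the row before left it, along the tool's axes as they then stand; what a row does not reach is not made up. A row lasts 1/12 s, in which the tool goes at most 41.7 mm and 0.125 rad, less where a joint would pass 70% of its speed; a pose out of reach is approached as far as the arm can. The fingers move at their own pace and stop on an object; FORCE is the grip in N (left out, the last holds). Time passes only in rows, so rows that do not move let the fingers close. It prints the time, the measured TCP pose, the force, the opening and the grip force at its end. A shift or turn number past 1, either way, is cut back to 1. Input that does not fit is refused with a message, and nothing moves.
- arm.get_obs(): the state, without advancing time (a new reading comes with each control period).
- arm.get_image(name): name is "scene" or "top" or "wrist"; returns a dict with "img" (480x640x3 uint8, red, green, blue), "fx", "fy", "cx", "cy" (pixels), "rvec" (rotation vector, rad) and "tvec" (3), from world to camera coordinates, as OpenCV has them. Camera axes: x right, y down, z forward; pixel columns grow to the right and rows downward; lengths in mm; the calibration is good to about 2 mm. A picture is of the moment at which its call begins. There is no depth.
- arm.finish_job(): hands the job in; it is judged then, once.
The state is a dict: "time_s": time; "qpos": joint angles; "joint_velocities": joint speeds; "joint_efforts": joint torques, N m; "tool_pos": TCP position; "tool_rot": TCP orientation; "wrist_force": force on the tool from outside, world axes, zero at the start; "moment": the same for the moment, N m; "width": opening from 0.0 (shut) to 1.0 (fully open); "gripper_force": force on a finger pad.
Only numpy, scipy, OpenCV 4.12 (cv2) and the standard library are available. Lean on these libraries where they do the work, as an engineer would, in place of code of your own. Each camera call takes 0.05 s, during which the arm holds its last target. There are 200 camera calls.

## Working session

There is one attempt and no reset: what is moved stays moved. The work goes in short steps, Python scripts to look and compute and a shell command to move; the robot and the scene stay as the last step left them, time stands still between calls to the robot, and variables do not carry over. Pictures are saved under pics/ and viewed, at most 15 in all, crops included, and the job is handed in when it is done.

```bash
ls; mkdir -p pics; cat > h.py <<'E'
import numpy as np, cv2
from bench import arm
def cam(n,save=None):
    d=arm.get_image(n)
    if save: cv2.imwrite(save,d["img"][:,:,::-1])
    d["R"]=cv2.Rodrigues(np.array(d["rvec"],float))[0]; d["t"]=np.array(d["tvec"],float).ravel()
    return d
def ray(d,u,v):
    c=-d["R"].T@d["t"]; r=d["R"].T@np.array([(u-d["cx"])/d["fx"],(v-d["cy"])/d["fy"],1]); return c,r/np.linalg.norm(r)
def onz(d,u,v,z):
    c,r=ray(d,u,v); return c+r*(z-c[2])/r[2]
def tri(*rs):
    A=sum(np.eye(3)-np.outer(r,r) for c,r in rs); b=sum((np.eye(3)-np.outer(r,r))@c for c,r in rs); return np.linalg.solve(A,b)
def proj(d,p):
    q=d["R"]@np.array(p,float)+d["t"]; return np.array([d["fx"]*q[0]/q[2]+d["cx"],d["fy"]*q[1]/q[2]+d["cy"]])
E
python3 - <<'E'
from h import *
import pickle
D={}
for n in("top","scene","wrist"):
    D[n]=cam(n,f"pics/{n}0.png"); d=D[n]; print(n,-d["R"].T@d["t"],d["fx"],d["R"][2])
pickle.dump(D,open("d0.pkl","wb"))
o=arm.get_obs(); print(o["tool_pos"],o["tool_rot"],o["time_s"],o["width"],arm.grasp_offset)
E
```

```text
bench.py
jog.py
pics
top [ 414.15837863   44.2952606  1044.84230488] 512.0067049876237 [ 0.19394764  0.02095526 -0.98078805]
scene [1234.97380747  209.46450615 1066.85865137] 491.19071597007985 [-0.53545612 -0.13826006 -0.83316919]
wrist [ 375.07485256 -565.08843762  373.53194776] 362.5972265017858 [-0.27660328 -0.13875805 -0.95091368]
[ 305.4513784  -601.54365357  230.6506122 ] [-6.13328670e-04  9.72528081e-01  2.32784720e-01 -1.73211625e-04] 0.15 0.9990187015836609 18.700000000000003
```

View pics/top0.png

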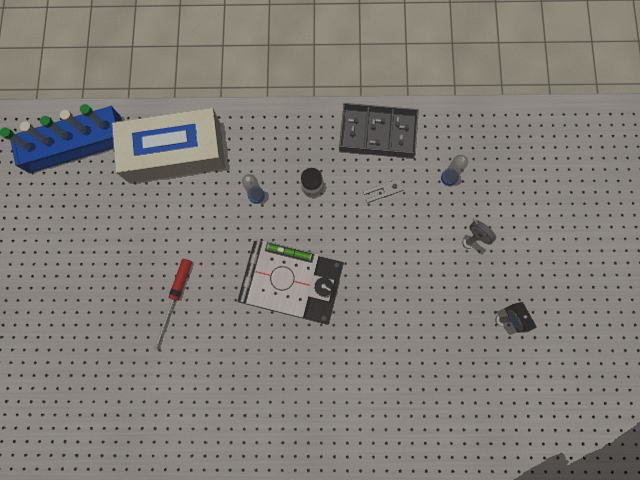

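View pics/scene0.png

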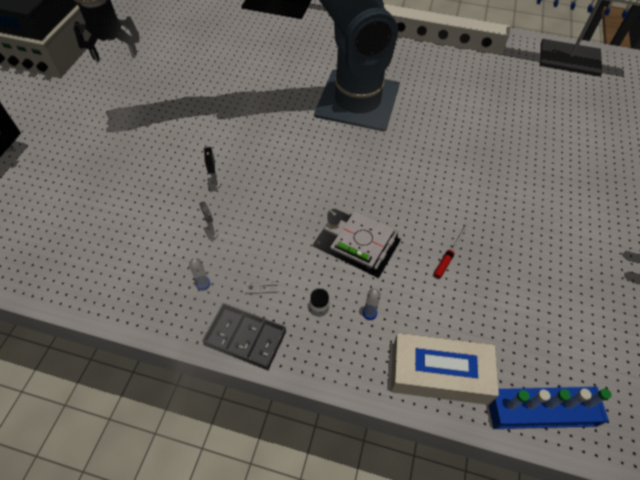

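Top view: the unit is at about (290,283), knob (323,287), ring (282,278) and vial (289,252). The lens pillar mount is at about (518,318), the iris at (482,236). In the scene view the pillar is at about (210,160), the knob at (335,220). I'll enlarge crops of these.

```bash
python3 - <<'E'
import cv2,numpy as np
t=cv2.imread("pics/top0.png");s=cv2.imread("pics/scene0.png")
z=lambda im,x,y,w,h:cv2.resize(im[y:y+h,x:x+w],(400,300),interpolation=cv2.INTER_CUBIC)
cv2.imwrite("pics/c1.png",np.vstack([np.hstack([z(t,235,230,120,100) if 0 else z(t,232,236,120,90),z(t,480,290,80,60)]),np.hstack([z(s,310,200,100,75),z(s,180,140,60,45)])]))
E
```

```text
(no output)
```

View pics/c1.png

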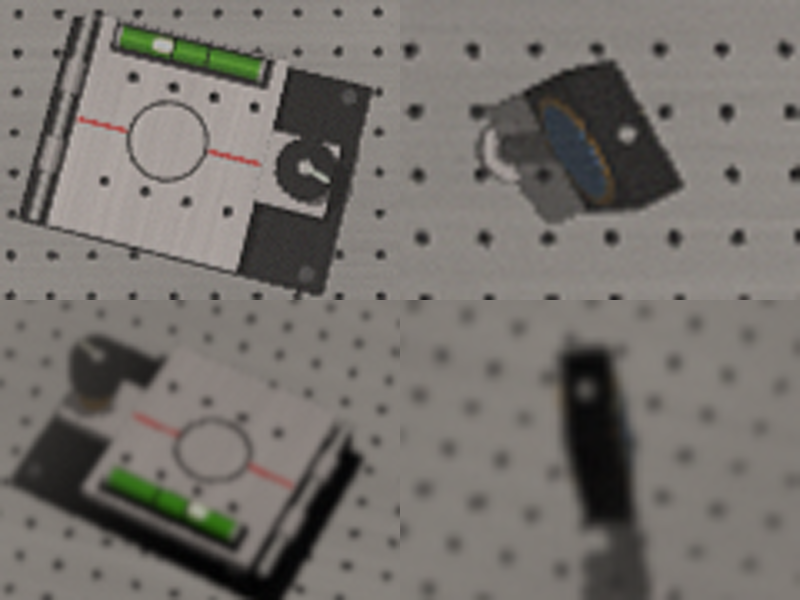

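View pics/wrist0.png

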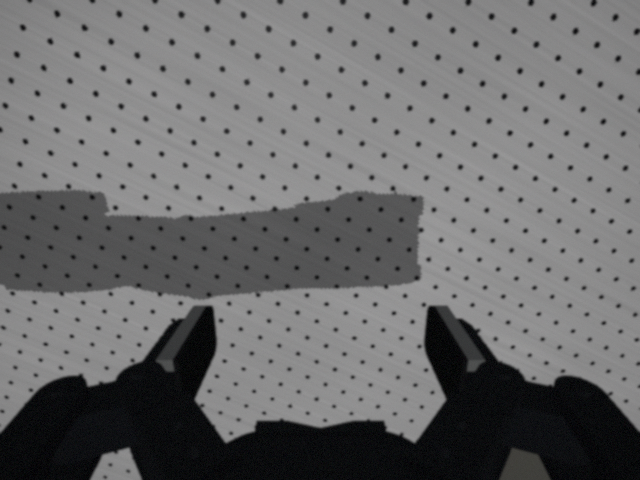

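The crops show the knob at top (323.8,287) / scene (335,218.7), and the ring at top (282.1,278) / scene (363,237.5). The mount's top screw is at top (525.4,316.6) / scene (207.8,153.2). The bubble is off towards the hinge by about 8 px.

```bash
python3 - <<'E'
from h import *
import pickle
D=pickle.load(open("d0.pkl","rb"));t,s=D["top"],D["scene"]
for n,a,b in(("knobtop",(323.8,286.9),(334.7,218.5)),("ring",(282.1,278),(363,237.5)),("screw",(525.4,316.6),(207.8,153.2)),("bubble",(280.6,249.6),(359.2,252.5))):
    P=tri(ray(t,*a),ray(s,*b)); print(n,P.round(1),"reproj",proj(t,P)-a,proj(s,P)-b)
print("knob z82",onz(t,323.8,286.9,82)[:2],"ring z~40",onz(t,282.1,278,40)[:2],"screw z130",onz(t,525.4,316.6,130)[:2])
e=lambda a,b,z:(onz(t,232+a[0]/3.333,236+a[1]/3.333,z),onz(t,232+b[0]/3.333,236+b[1]/3.333,z))
a,b=e((260,164),(78,119),40); print("beam dir deg",np.degrees(np.arctan2(*(b-a)[[1,0]])))
a,b=onz(t,480+212/5,290+60/5,130),onz(t,480+282/5,290+185/5,130); print("mount edge",a,b,np.linalg.norm(a-b),np.degrees(np.arctan2(*(b-a)[[1,0]])))
# red line by mask, both
for d in(t,s):
    im=d["img"].astype(int);m=((im[:,:,0]-im[:,:,1]>25)).astype(np.uint8)
    m[:, :235]=0; m[:,410:]=0;m[:200]=0;m[300:]=0
    y,x=np.nonzero(m);vx,vy,x0,y0=cv2.fitLine(np.stack([x,y],1).astype(np.float32),2,0,.01,.01).ravel()
    a=onz(d,x0-15*vx,y0-15*vy,40);b=onz(d,x0+15*vx,y0+15*vy,40);print("beam",len(x),np.degrees(np.arctan2(*(b-a)[[1,0]]))%180)
from scipy.spatial.transform import Rotation as R
o=arm.get_obs();q=o["tool_rot"];print(R.from_quat([q[1],q[2],q[3],q[0]]).as_matrix().round(3))
E
```

```text
knobtop [518.9  58.1  60.7] reproj [-0.8109768   0.16108877] [-0.62755082 -0.04884732]
ring [539.3 139.7  37.5] reproj [-0.13158313  0.02535276] [-0.10513081 -0.0033384 ]
screw [ 459.1 -297.6  130.4] reproj [-0.27279117  0.05046015] [-0.17537752 -0.05601382]
bubble [594.1 141.9  51.2] reproj [ 0.02965122 -0.00563281] [0.02441841 0.00092605]
knob z82 [516.90641794  56.27341916] ring z~40 [539.0852952  139.19330961] screw z130 [ 459.21334515 -298.22394587]
beam dir deg 76.04846443488006
mount edge [ 484.74225664 -294.91554653  130.        ] [ 441.21084089 -315.92370742  130.        ] 48.33556642424297 -154.23815050421956
beam 56 75.90990983501368
beam 55 77.06078791106894
[[ 0.892  0.453 -0.001]
 [ 0.453 -0.892  0.001]
 [-0.    -0.001 -1.   ]]
```

The rows are not in the units I measure in: shifts go in shares of 600 mm and turns go in shares of 2 pi rad. I convert before sending: -28.9 mm / 600 = -0.0482, 28.7 mm / 600 = 0.0478.

```bash
cat >> h.py <<'E'
from scipy.spatial.transform import Rotation as Ro
def st(target=None):
    o=arm.get_obs();q=o["tool_rot"];M=Ro.from_quat([q[1],q[2],q[3],q[0]]).as_matrix();p=np.array(o["tool_pos"])
    print("t %.2f"%o["time_s"],"p",p.round(1),"yawY %.2f"%np.degrees(np.arctan2(M[1,1],M[0,1])),"tilt",M[:2,2].round(3),"q",np.round(o["qpos"],2),"w %.3f"%o["width"],"F",np.round(o["wrist_force"],1),"M",np.round(o["moment"],2),"g %.1f"%o["gripper_force"])
    if target is not None: print("tool delta",(M.T@(np.array(target)-p)).round(1))
E
echo '[{"finger_gap":1,"dx":0.0478,"dy":-0.0482},{"finger_gap":1,"dx":0.0478,"dy":-0.0482},{"finger_gap":1,"dx":0.0478,"dy":-0.0482},{"finger_gap":1,"dx":0.0478,"dy":-0.0482},{"finger_gap":1,"dx":0.0478,"dy":-0.0482},{"finger_gap":1,"dx":0.0478,"dy":-0.0482},{"finger_gap":1,"dx":0.0478,"dy":-0.0482},{"finger_gap":1,"dx":0.0478,"dy":-0.0482},{"finger_gap":1,"dx":0.0478,"dy":-0.0482},{"finger_gap":1,"dx":0.0478,"dy":-0.0482}]' | python3 jog.py; python3 -c "
from h import *
st([518.5,57.3,231])"
```

```text
time_s: 0.98
tool_pos: [430.7, -212.3, 231.4]
tool_rot: [0.0, 0.973, 0.233, 0.0]
wrist_force: [0.8, 0.5, -0.4]
width: 1.001
gripper_force: 0.0
t 0.98 p [ 430.7 -212.3  231.4] yawY -63.09 tilt [ 0. -0.] q [ 0.41  0.29 -0.06  1.93  0.02  0.92 -0.77] w 1.001 F [ 0.8  0.5 -0.4] M [ 0.01 -0.08  0.02] g 0.0
tool delta [ 200.3 -200.7    0.3]
```

Scaled: -28.6 mm / 600 = -0.0477.

```bash
echo '[{"finger_gap":1,"dx":0.0477,"dy":-0.0477},{"finger_gap":1,"dx":0.0477,"dy":-0.0477},{"finger_gap":1,"dx":0.0477,"dy":-0.0477},{"finger_gap":1,"dx":0.0477,"dy":-0.0477},{"finger_gap":1,"dx":0.0477,"dy":-0.0477},{"finger_gap":1,"dx":0.0477,"dy":-0.0477},{"finger_gap":1,"dx":0.0477,"dy":-0.0477},{"finger_gap":1}]' | python3 jog.py >/dev/null; python3 -c "
from h import *
import pickle
st([518.5,57.3,231])
d=cam('wrist','pics/w1.png');pickle.dump(d,open('w1.pkl','wb'));print(-d['R'].T@d['t'],proj(d,[518.5,57.3,82]),proj(d,[539.3,139.5,38]))"
```

```text
t 1.65 p [520.1  64.3 231.3] yawY -62.50 tilt [0.001 0.005] q [-0.09  0.35 -0.17  1.83  0.06  0.96 -1.37] w 1.003 F [-1.2  0.7 -0.1] M [0.05 0.   0.03] g 0.0
tool delta [-4.6  5.5  0.2]
[589.06801161 100.91026034 374.55086764] [328.59072754 224.90330837] [258.27182765 151.70237958]
```

View pics/w1.png

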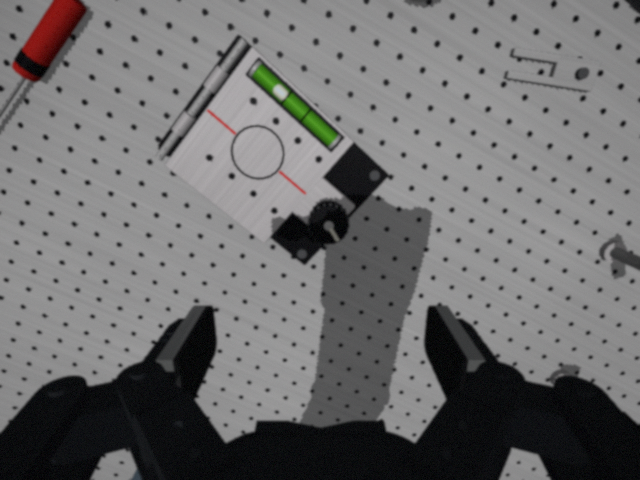

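Wrist view: knob at about (328.5,221), ring (258,152), agreeing with the triangulation. The bubble at (280,92) is well towards the hinge. Next I turn the tool counter-clockwise so there is room for the clockwise stroke.

Scaled: -0.125 rad / 6.2832 = -0.0199.

```bash
echo '[{"finger_gap":1,"wz":-0.0199},{"finger_gap":1,"wz":-0.0199},{"finger_gap":1,"wz":-0.0199},{"finger_gap":1,"wz":-0.0199},{"finger_gap":1,"wz":-0.0199},{"finger_gap":1,"wz":-0.0199},{"finger_gap":1,"wz":-0.0199},{"finger_gap":1,"wz":-0.0199},{"finger_gap":1,"wz":-0.0199},{"finger_gap":1,"wz":-0.0199}]' | python3 jog.py >/dev/null; python3 -c "
from h import *
import pickle
d=pickle.load(open('w1.pkl','rb'))
im=d['img'].astype(int);m=(im.max(2)<70).astype(np.uint8)
c=m[195:245,305:350];print('\n'.join(''.join('#' if v else '.' for v in r) for r in c[::2]))
print(onz(d,328.5,221,82),onz(d,258,152,37.5))
st([518.5,57.3,231])"
```

```text
.......................................######
.........................................####
...........................................##
................################.............
.............######################..........
...........##########################........
.........#############################.......
........#################################....
.......###################################...
......#######################################
.....########################################
....#########################################
...##########################################
...##########################################
#####################......##################
####################........#################
####################........#################
######################......################.
#########################.....##############.
##########################.....############..
############################....#########....
#############################....#######.....
##############################....####.......
################################..#..........
###############################..............
[521.45632444  58.95164081  82.        ] [538.87168323 139.66681604  37.5       ]
t 2.53 p [518.2  53.6 231.1] yawY 8.82 tilt [-0.001 -0.001] q [ 0.14  0.37 -0.46  1.83  0.19  0.99 -0.25] w 1.001 F [-0.5 -0.2 -0.6] M [ 0.04 -0.08 -0.  ] g 0.0
tool delta [3.6 0.9 0.1]
```

Scaled: -0.125 rad / 6.2832 = -0.0199.

```bash
echo '[{"finger_gap":1,"wz":-0.0199},{"finger_gap":1,"wz":-0.0199},{"finger_gap":1,"wz":-0.0199},{"finger_gap":1,"wz":-0.0199},{"finger_gap":1,"wz":-0.0199},{"finger_gap":1,"wz":-0.0199},{"finger_gap":1,"wz":-0.0199},{"finger_gap":1,"wz":-0.0199},{"finger_gap":1,"wz":-0.0199},{"finger_gap":1,"wz":-0.0199}]' | python3 jog.py >/dev/null;echo '[{"finger_gap":1,"wz":-0.0199},{"finger_gap":1,"wz":-0.0199},{"finger_gap":1,"wz":-0.0199},{"finger_gap":1},{"finger_gap":1}]' | python3 jog.py >/dev/null; python3 -c "
from h import *
import pickle
d=cam('wrist');pickle.dump(d,open('w2.pkl','wb'))
print(proj(d,[518.5,57.3,82]),proj(d,[539.3,139.5,38]))
im=d['img'].astype(int);y,x=np.nonzero((im[:,:,1]-im[:,:,0]>40));print('green',x.min(),x.max(),y.min(),y.max())
u,v=proj(d,[518.5,57.3,82]).astype(int)
m=im[v-30:v+30:2,u-28:u+28].max(2)<75;print('\n'.join(''.join('#' if v else '.' for v in r) for r in m))
st([518.5,57.3,51])"
```

```text
[322.93245518 222.22874087] [400.42671212 246.18637633]
green 338 415 274 316
......#############............................#########
.....#############.................................#####
....#############......................................#
...##############....#################..................
...#############.########################...............
.###########################################............
.############################################...........
###############################################.........
###############################################.........
################...############################.........
################.....###########################........
##################.....##########################.......
####################......#######################.......
#######.##############.......####################.......
######...###############.........################.......
######....################........###############.......
##########################.......################.......
#############################..#################.....
[... 175 characters left out ...]
############################################............
#########################################...............
########################################................
##########################################..............
##########################################..............
#########################################...............
########################################................
#######################################.................
######################################..................
t 3.83 p [518.4  54.1 231.1] yawY 101.33 tilt [-0. -0.] q [ 0.41  0.45 -0.87  1.82  0.39  1.06  1.15] w 1.000 F [ 0.3 -0.7  0.7] M [-0.05 -0.03  0.02] g 0.0
tool delta [ -0.8   3.2 180.1]
```

Scaled: 36 mm / 600 = 0.06, 3.2 mm / 600 = 0.0053.

```bash
echo '[{"finger_gap":1,"dx":-0.0013,"dy":0.0053,"dz":0.06},{"finger_gap":1,"dz":0.06},{"finger_gap":1,"dz":0.06},{"finger_gap":1,"dz":0.06},{"finger_gap":1,"dz":0.0433},{"finger_gap":1,"dz":0.0167},{"finger_gap":1},{"finger_gap":1}]' | python3 jog.py >/dev/null; python3 -c "
from h import *
st([518.5,57.3,51])"
```

```text
t 4.50 p [519.   58.5  52. ] yawY 101.58 tilt [ 0. -0.] q [ 0.25  0.67 -0.69  2.02  0.67  0.69  0.9 ] w 0.999 F [ 0.3 -0.1  0.4] M [-0.   -0.03  0.07] g 0.0
tool delta [ 0.7 -1.   1. ]
```

Scaled: -1 mm / 600 = -0.0017, 0.7 mm / 600 = 0.0012.

```bash
echo '[{"finger_gap":0,"dx":0.0012,"dy":-0.0017},{"finger_gap":0},{"finger_gap":0},{"finger_gap":0},{"finger_gap":0},{"finger_gap":0},{"finger_gap":0},{"finger_gap":0}]' | python3 jog.py 40 ; python3 -c "
from h import *
st([518.5,57.3,51])"
```

```text
time_s: 5.17
tool_pos: [518.8, 56.6, 52.3]
tool_rot: [0.001, -0.101, 0.995, -0.001]
wrist_force: [-0.9, -2.2, 9.6]
width: 0.384
gripper_force: 38.8
t 5.17 p [518.8  56.6  52.3] yawY 101.60 tilt [ 0.002 -0.001] q [ 0.25  0.67 -0.69  2.02  0.67  0.69  0.9 ] w 0.384 F [-0.9 -2.2  9.6] M [-0.51  0.21  0.07] g 38.8
tool delta [0.1 0.7 1.3]
```

Scaled: 0.125 rad / 6.2832 = 0.0199.

```bash
echo '[{"finger_gap":0,"wz":0.0199},{"finger_gap":0,"wz":0.0199},{"finger_gap":0,"wz":0.0199},{"finger_gap":0,"wz":0.0199},{"finger_gap":0,"wz":0.0199},{"finger_gap":0,"wz":0.0199},{"finger_gap":0,"wz":0.0199},{"finger_gap":0,"wz":0.0199},{"finger_gap":0,"wz":0.0199},{"finger_gap":0,"wz":0.0199}]' | python3 jog.py >/dev/null; echo '[{"finger_gap":0,"wz":0.0199},{"finger_gap":0,"wz":0.0199},{"finger_gap":0,"wz":0.0199},{"finger_gap":0,"wz":0.0199},{"finger_gap":0,"wz":0.0199},{"finger_gap":0,"wz":0.0199},{"finger_gap":0},{"finger_gap":0}]' | python3 jog.py >/dev/null;python3 -c "
from h import *
import pickle
st([518.5,57.3,51])
D=[cam(n) for n in('top','scene','wrist')];pickle.dump(D,open('d1.pkl','wb'))
t=D[0]['img'];s=D[1]['img'];z=lambda im,x,y,w,h:cv2.resize(im[y:y+h,x:x+w,::-1],(400,300),interpolation=cv2.INTER_CUBIC)
cv2.imwrite('pics/c2.png',np.vstack([np.hstack([z(t,250,236,80,60),z(s,320,210,80,60)]),np.hstack([cv2.resize(D[2]['img'][:,:,::-1],(400,300))]*2)]))"
```

```text
t 6.67 p [519.5  57.4  52.3] yawY -13.00 tilt [0.003 0.   ] q [-0.12  0.59 -0.13  2.03  0.14  0.52 -0.57] w 0.387 F [ 1.3 -0.4  6.1] M [-0.07 -0.11 -0.04] g 39.4
tool delta [-0.4 -1.   1.3]
```

View pics/c2.png

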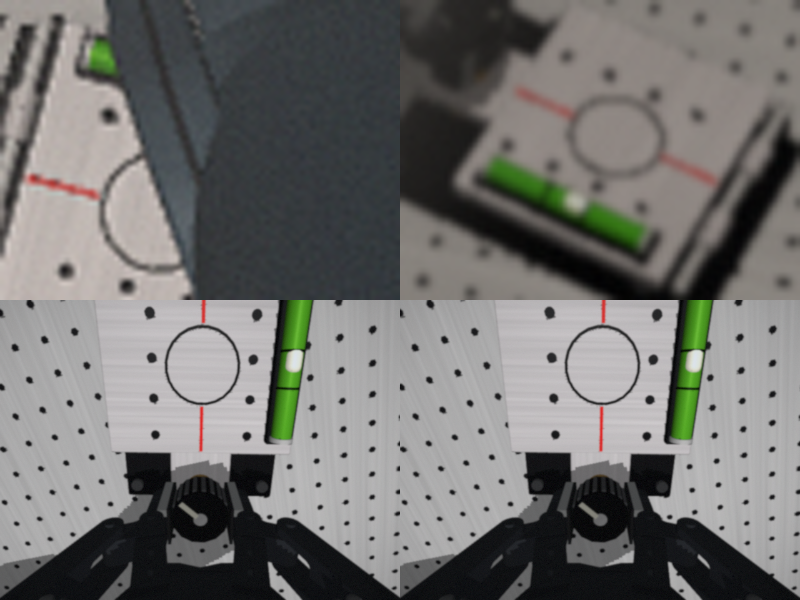

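The wrist view shows the vial lines at crop y 351 and 388 and the bubble at 361, so it is about 4.8 mm off and needs about 0.83 rad more.

Scaled: 0.119 rad / 6.2832 = 0.0189.

```bash
cat >> h.py <<'E'
def bubble(d):
    im=d['img'].astype(int);g=((im[:,:,1]-im[:,:,0]>35)&(im[:,:,1]-im[:,:,2]>25)).astype(np.uint8)
    h=cv2.morphologyEx(g,cv2.MORPH_CLOSE,np.ones((25,25)));n,l,s,c=cv2.connectedComponentsWithStats(h);k=1+s[1:,4].argmax()
    y,x=np.nonzero((l==k));vx,vy,x0,y0=cv2.fitLine(np.stack([x,y],1).astype(np.float32),2,0,.01,.01).ravel()
    for i in range(-70,71,1):
        a=proj(d,VM+BD*i); 
    return x0,y0,vx,vy
def prof(d,VM,BD):
    out=[]
    for i in np.arange(-20,20.1,.5):
        u,v=proj(d,np.r_[VM[:2]+BD*i,VM[2]]); out.append(d['img'][int(round(v)),int(round(u))].astype(int))
    out=np.array(out);i=np.arange(-20,20.1,.5)
    print('dark',i[out.max(1)<70],'white',i[(out[:,0]>150)])
E
echo '[{"finger_gap":0,"wz":0.0189},{"finger_gap":0,"wz":0.0189},{"finger_gap":0,"wz":0.0189},{"finger_gap":0,"wz":0.0189},{"finger_gap":0,"wz":0.0189},{"finger_gap":0,"wz":0.0189},{"finger_gap":0,"wz":0.0189},{"finger_gap":0},{"finger_gap":0}]' | python3 jog.py >/dev/null;python3 -c "
from h import *
st()
d=cam('wrist');b=np.radians(76.3);BD=np.array([np.cos(b),np.sin(b)])
for off in(51,53,55):
    VM=np.array([539.1,139,0])+np.r_[off*np.sin(b),-off*np.cos(b),57]; prof(d,VM,BD)
t=d['img'];cv2.imwrite('pics/c3.png',cv2.resize(t[:300,:,::-1],(800,375)))"
```

```text
t 7.57 p [520.   57.1  52.3] yawY -60.71 tilt [0.004 0.   ] q [-0.27  0.6   0.11  2.04 -0.13  0.51 -1.13] w 0.388 F [ 3.4 -1.7  6.6] M [-0.18 -0.47 -0.09] g 39.6
dark [-11.  -10.5  10.   10.5] white [-6.  -5.5 -5.  -4.5 -4.  -3.5 -3.  -2.5 -2.  -1.5 -1.  -0.5  0.   0.5
  1.   1.5  2.   2.5  3.   3.5  4.   4.5  5.   5.5]
dark [-11.  10.] white [-6.5 -6.  -5.5 -5.  -4.5 -4.  -3.5 -3.  -2.5 -2.  -1.5 -1.  -0.5  0.
  0.5  1.   1.5  2.   2.5  3.   3.5  4.   4.5  5.   5.5]
dark [-11.  -10.5  10. ] white [-6.  -5.5 -5.  -4.5 -4.  -3.5 -3.  -2.5 -2.  -1.5 -1.  -0.5  0.   0.5
  1.   1.5  2.   2.5  3.   3.5  4.   4.5  5. ]
```

View pics/c3.png

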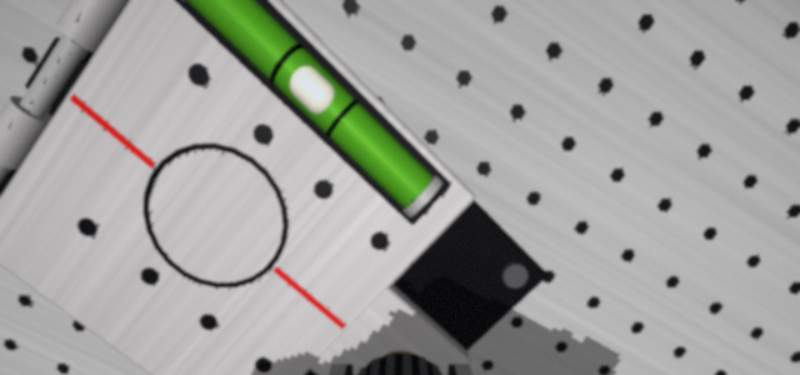

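The bubble is centred: its middle is at -0.3 mm and the middle of the lines at -0.4 mm. I'll release the knob and rise.

Scaled: -41 mm / 600 = -0.0683, -40 mm / 600 = -0.0667.

```bash
echo '[{"finger_gap":1},{"finger_gap":1},{"finger_gap":1},{"finger_gap":1},{"finger_gap":1},{"finger_gap":1,"dz":-0.0333},{"finger_gap":1,"dz":-0.0667},{"finger_gap":1,"dz":-0.0683},{"finger_gap":1,"dz":-0.0683},{"finger_gap":1,"dz":-0.0633}]' | python3 jog.py >/dev/null;echo '[{"finger_gap":1},{"finger_gap":1}]' | python3 jog.py >/dev/null;python3 -c "
from h import *
st([459.1,-298,231])
d=cam('wrist');b=np.radians(76.3);BD=np.array([np.cos(b),np.sin(b)])
for off in(51,53,55):
    VM=np.array([539.1,139,0])+np.r_[off*np.sin(b),-off*np.cos(b),57]; prof(d,VM,BD)
im=d['img'];u,v=proj(d,[539.1,139.3,42]).round().astype(int);print(u,v)
g=cv2.cvtColor(im,cv2.COLOR_RGB2GRAY);m=np.zeros_like(g);cv2.circle(m,(int(u),int(v)),40,1,-1)
for dd in [d]:
    q=((g<75)&(m>0)).astype(np.uint8);cs,_=cv2.findContours(q,cv2.RETR_EXTERNAL,2)
    c=max(cs,key=lambda c:cv2.boundingRect(c)[2]);e=cv2.fitEllipse(c);print('ring',e,onz(d,*e[0],42))
"
```

```text
t 8.62 p [519.2  57.3 233.5] yawY -60.67 tilt [0.004 0.001] q [-0.32  0.35  0.17  1.84 -0.07  0.95 -1.18] w 0.998 F [-0.5 -0.3 -0.2] M [-0.01 -0.02 -0.  ] g 0.0
tool delta [-226.4  280.3    1.8]
dark [] white [-5.5 -5.  -4.5 -4.  -3.5 -3.  -2.5 -2.  -1.5 -1.  -0.5  0.   0.5  1.
  1.5  2.   2.5  3.   3.5  4.   4.5  5.   5.5]
dark [] white [-6.5 -6.  -5.5 -5.  -4.5 -4.  -3.5 -3.  -2.5 -2.  -1.5 -1.  -0.5  0.
  0.5  1.   1.5  2.   2.5  3.   3.5  4.   4.5  5. ]
dark [] white [-5.  -4.5 -4.  -3.5 -3.  -2.5 -2.  -1.5 -1.  -0.5  0.   0.5  1.   1.5
  2.   2.5  3.   3.5  4.   4.5]
252 146
ring ((224.5, 168.5), (3.674234628677368, 5.196152210235596), 0.0) [508.42262235 152.40349252  42.        ]
```

Scaled: 32 mm / 600 = 0.0533, 31 mm / 600 = 0.0517.

```bash
echo '[{"finger_gap":1,"dx":-0.0417,"dy":0.0517},{"finger_gap":1,"dx":-0.0417,"dy":0.0517},{"finger_gap":1,"dx":-0.0417,"dy":0.0517},{"finger_gap":1,"dx":-0.0417,"dy":0.0517},{"finger_gap":1,"dx":-0.0417,"dy":0.0517},{"finger_gap":1,"dx":-0.0417,"dy":0.0517},{"finger_gap":1,"dx":-0.0417,"dy":0.0517},{"finger_gap":1,"dx":-0.0417,"dy":0.0517},{"finger_gap":1,"dx":-0.0433,"dy":0.0533}]' | python3 jog.py >/dev/null;echo '[{"finger_gap":1,"wz":-0.0199},{"finger_gap":1,"wz":-0.0199},{"finger_gap":1,"wz":-0.0199},{"finger_gap":1,"wz":-0.0199},{"finger_gap":1,"wz":-0.0199},{"finger_gap":1,"wz":-0.0199},{"finger_gap":1}]' | python3 jog.py >/dev/null
python3 -c "
from h import *
import pickle
st([459.1,-298,231]);d=cam('wrist');pickle.dump(d,open('w3.pkl','wb'));print(proj(d,[459.1,-298,130]))"
echo '[{"finger_gap":1,"wz":-0.0199},{"finger_gap":1,"wz":-0.0199},{"finger_gap":1,"wz":-0.0199},{"finger_gap":1,"wz":-0.0199},{"finger_gap":1,"wz":-0.0199},{"finger_gap":1,"wz":-0.0199},{"finger_gap":1},{"finger_gap":1}]' | python3 jog.py >/dev/null
python3 -c "
from h import *
import pickle
a=pickle.load(open('w3.pkl','rb'))
st([459.1,-298,231]);d=cam('wrist');pickle.dump(d,open('w4.pkl','wb'));print(proj(d,[459.1,-298,130]))
z=lambda d:cv2.resize((lambda p:d['img'][max(0,p[1]-75):max(0,p[1]-75)+150,p[0]-100:p[0]+100,::-1])(proj(d,[459.1,-298,120]).astype(int)),(400,300),interpolation=cv2.INTER_CUBIC)
cv2.imwrite('pics/c4.png',np.hstack([z(a),z(d)]));[print(proj(q,[459.1,-298,120]).astype(int)-[100,75]) for q in(a,d)]"
```

```text
t 10.00 p [ 457.4 -297.3  229.5] yawY -17.37 tilt [-0.003  0.002] q [ 0.44  0.39  0.07  1.78 -0.03  0.98  0.22] w 1.002 F [ 0.6 -0.5 -0.3] M [-0.04 -0.    0.01] g 0.0
tool delta [-0.1  1.8 -1.5]
[324.96421491 239.05692177]
t 10.72 p [ 457.9 -297.7  230.6] yawY 24.86 tilt [-0.001  0.001] q [ 0.57  0.39 -0.12  1.78  0.05  0.98  0.87] w 1.001 F [-0.4 -0.7  0.7] M [ 0.03 -0.05 -0.03] g 0.0
tool delta [-0.8  0.9 -0.4]
[322.50228977 240.74440103]
[224 159]
[222 161]
```

View pics/c4.png

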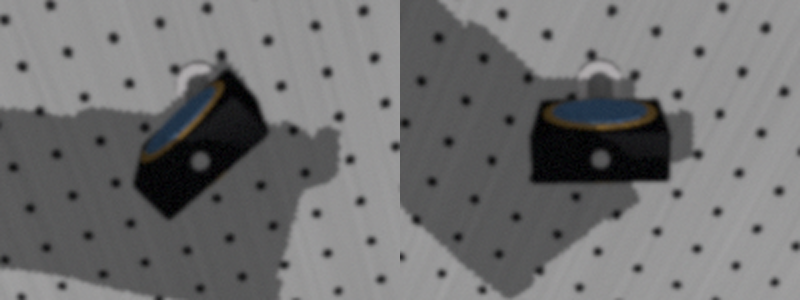

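Right crop: mount square to the tool, screw at (322,240.5), within 0.5 px of the prediction. I'll compute yaw and height from both views, then the descent.

```bash
python3 -c "
from h import *
import pickle
a,d=[pickle.load(open(f,'rb')) for f in('w3.pkl','w4.pkl')]
P=tri(ray(a,324,239.5),ray(d,322,240.5));print(P)
A,B=onz(d,222+131/2,161+182/2,130),onz(d,222+269/2,161+179/2,130);print(A,B,np.linalg.norm(B-A),np.degrees(np.arctan2(*(B-A)[[1,0]])))
st([459,-298.3,91])"
```

```text
[ 458.4891451  -297.58424527  131.50583362]
[ 439.96581104 -316.22639327  130.        ] [ 484.23355508 -294.44041077  130.        ] 49.338242732056685 26.203701077555493
t 10.77 p [ 458.  -297.6  230.7] yawY 24.87 tilt [-0.001  0.001] q [ 0.57  0.39 -0.12  1.78  0.05  0.98  0.87] w 1.001 F [0.8 0.5 0.1] M [0.03 0.04 0.01] g 0.0
tool delta [ -1.2   0.7 139.7]
```

Scaled: 36 mm / 600 = 0.06, 24 mm / 600 = 0.04, -0.02 rad / 6.2832 = -0.0032.

```bash
echo '[{"finger_gap":1,"dx":-0.0017,"dy":0.0013,"dz":0.06,"wz":-0.0032},{"finger_gap":1,"dz":0.06},{"finger_gap":1,"dz":0.06},{"finger_gap":1,"dz":0.04},{"finger_gap":1,"dz":0.0183},{"finger_gap":1},{"finger_gap":1}]' | python3 jog.py >/dev/null;python3 -c "
from h import *
st([458.8,-298,87])"
```

```text
t 11.35 p [ 459.2 -298.1   87.9] yawY 26.23 tilt [-0.001  0.   ] q [ 0.56  0.56 -0.11  1.94  0.09  0.65  0.85] w 1.003 F [ 0.4 -0.6  0.2] M [-0.05  0.04 -0.03] g 0.0
tool delta [ 0.3 -0.3  0.9]
```

```bash
echo '[{"finger_gap":0.62},{"finger_gap":0.62},{"finger_gap":0.62},{"finger_gap":0.5},{"finger_gap":0.5},{"finger_gap":0.5},{"finger_gap":0.5},{"finger_gap":0.5}]' | python3 jog.py 25;python3 -c "
from h import *
st([458.8,-298,87])"
```

```text
time_s: 12.02
tool_pos: [460.0, -298.7, 89.4]
tool_rot: [0.001, 0.527, 0.85, 0.0]
wrist_force: [-1.0, 0.8, 6.5]
width: 0.58
gripper_force: 25.8
t 12.02 p [ 460.  -298.7   89.4] yawY 26.37 tilt [ 0.002 -0.001] q [ 0.56  0.56 -0.11  1.94  0.09  0.65  0.86] w 0.580 F [-1.   0.8  6.5] M [ 0.1   0.24 -0.05] g 25.8
tool delta [ 1.2 -0.7  2.4]
```

Scaled: -30 mm / 600 = -0.05, -25 mm / 600 = -0.0417.

```bash
echo '[{"finger_gap":0.5},{"finger_gap":0.5},{"finger_gap":0.5,"dz":-0.0083},{"finger_gap":0.5,"dz":-0.025},{"finger_gap":0.5,"dz":-0.0417},{"finger_gap":0.5,"dz":-0.05},{"finger_gap":0.5,"dz":-0.05},{"finger_gap":0.5,"dz":-0.025},{"finger_gap":0.5,"dz":-0.0133},{"finger_gap":0.5}]' | python3 jog.py 45;python3 -c "
from h import *
st([539.1,139.3,215])
d=cam('wrist','pics/w5.png');s=cam('scene')
p=proj(s,[460,-298,190]).astype(int);print(p)
z=s['img'][p[1]-30:p[1]+45,p[0]-50:p[0]+50,::-1]
cv2.imwrite('pics/c5.png',np.hstack([cv2.resize(d['img'][:,:,::-1],(400,300)),cv2.resize(z,(400,300))]))"
```

```text
time_s: 12.85
tool_pos: [459.9, -298.7, 218.1]
tool_rot: [0.001, 0.527, 0.85, 0.0]
wrist_force: [-0.1, -0.2, -1.5]
width: 0.582
gripper_force: 47.1
t 12.85 p [ 459.9 -298.7  218.1] yawY 26.40 tilt [ 0.003 -0.002] q [ 0.58  0.4  -0.12  1.79  0.06  0.95  0.89] w 0.582 F [-0.1 -0.2 -1.5] M [-0.01 -0.02  0.01] g 47.1
tool delta [357.1 265.6   2.6]
[203 136]
```

View pics/c5.png

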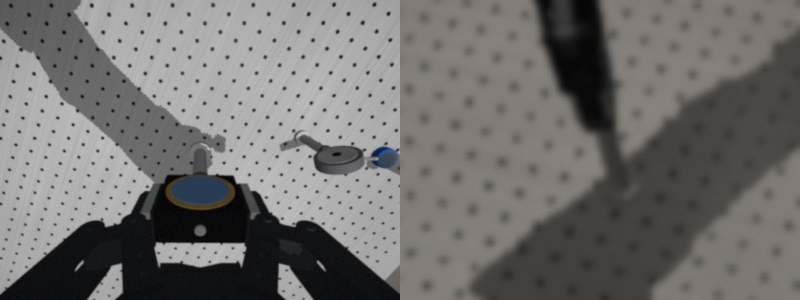

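Scaled: 29 mm / 600 = 0.0483, 21.5 mm / 600 = 0.0358.

```bash
echo '[{"finger_gap":0.5,"dx":0.0133,"dy":0.01},{"finger_gap":0.5,"dx":0.0267,"dy":0.02},{"finger_gap":0.5,"dx":0.04,"dy":0.03},{"finger_gap":0.5,"dx":0.0483,"dy":0.0358},{"finger_gap":0.5,"dx":0.0483,"dy":0.0358},{"finger_gap":0.5,"dx":0.0483,"dy":0.0358},{"finger_gap":0.5,"dx":0.0483,"dy":0.0358},{"finger_gap":0.5,"dx":0.0483,"dy":0.0358},{"finger_gap":0.5,"dx":0.0483,"dy":0.0358},{"finger_gap":0.5,"dx":0.0483,"dy":0.0358}]' | python3 jog.py >/dev/null; echo '[{"finger_gap":0.5,"dx":0.0483,"dy":0.0358},{"finger_gap":0.5,"dx":0.0483,"dy":0.0358},{"finger_gap":0.5,"dx":0.04,"dy":0.03},{"finger_gap":0.5,"dx":0.0267,"dy":0.02},{"finger_gap":0.5,"dx":0.0133,"dy":0.01},{"finger_gap":0.5},{"finger_gap":0.5,"wz":0.0183},{"finger_gap":0.5,"wz":0.0183},{"finger_gap":0.5,"wz":0.0183}]' | python3 jog.py >/dev/null; echo '[{"finger_gap":0.5,"wz":0.0183},{"finger_gap":0.5,"wz":0.0183},{"finger_gap":0.5,"wz":0.0183},{"finger_gap":0.5},{"finger_gap":0.5},{"finger_gap":0.5}]' | python3 jog.py >/dev/null;python3 -c "
from h import *
st([539.1,139.3,215]);d=cam('wrist','pics/w6.png');s=cam('scene','pics/s6.png')
z=s['img'][170:260,300:420,::-1]
cv2.imwrite('pics/c6.png',np.hstack([cv2.resize(d['img'][120:360,160:480,::-1],(400,300)),cv2.resize(z,(400,300))]))
o=arm.get_obs();p=np.array(o['tool_pos']);q=o['tool_rot'];M=Ro.from_quat([q[1],q[2],q[3],q[0]]).as_matrix()
F=p-[0,0,89.4];print('foot edge top',proj(d,F+[0,0,8]+12*M[:,0]*[1,1,0]),'foot c',proj(d,F),'ring',proj(d,[539.1,139.3,42]),'scene foot',proj(s,F),proj(s,F+[0,0,80]))"
```

```text
t 15.03 p [538.1 138.6 216. ] yawY -12.96 tilt [-0.001 -0.001] q [-0.3   0.41 -0.05  1.78  0.02  0.95 -0.59] w 0.579 F [ 0.5 -0.5 -2.1] M [-0.01  0.03 -0.04] g 46.9
tool delta [0.9 0.8 1. ]
foot edge top [322.19343333 229.38442292] foot c [322.08521443 242.96523193] ring [322.41867773 211.89402382] scene foot [365.9114048  216.19616313] [369.15942289 195.05562327]
```

View pics/c6.png

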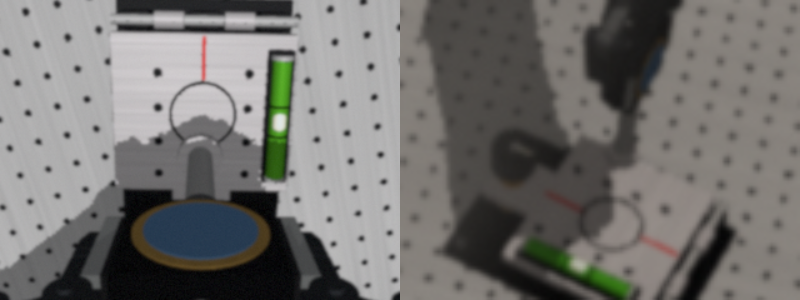

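Wrist crop: foot edge at (320,229.6) px against (322,229.4) predicted, ring at (322.4,210.4), and the bubble still between its lines. The pillar hangs upright. I'll correct by about 1.5 mm and lower.

Scaled: 25 mm / 600 = 0.0417, 20 mm / 600 = 0.0333, 0.012 rad / 6.2832 = 0.0019.

```bash
echo '[{"finger_gap":0.5,"dx":0.0013,"dy":0.0015,"dz":0.0167,"wz":0.0019},{"finger_gap":0.5,"dx":0.0013,"dy":0.0015,"dz":0.0333},{"finger_gap":0.5,"dz":0.0417},{"finger_gap":0.5,"dz":0.025},{"finger_gap":0.5,"dz":0.0117},{"finger_gap":0.5},{"finger_gap":0.5},{"finger_gap":0.5}]' | python3 jog.py >/dev/null;python3 -c "
from h import *
st([539.5,140,131.4]);d=cam('wrist','pics/w7.png')
o=arm.get_obs();p=np.array(o['tool_pos']);q=o['tool_rot'];M=Ro.from_quat([q[1],q[2],q[3],q[0]]).as_matrix()
F=p-[0,0,89.4];print('foot edge top',proj(d,F+[0,0,8]+12*M[:,0]*[1,1,0]),'foot c',proj(d,F),'ring',proj(d,[539.1,139.3,42]))
cv2.imwrite('pics/c7.png',cv2.resize(d['img'][160:320,220:434,::-1],(800,600),interpolation=cv2.INTER_CUBIC))"
```

```text
t 15.80 p [541.2 140.9 140.1] yawY -13.81 tilt [0.001 0.001] q [-0.31  0.5  -0.04  1.86  0.03  0.77 -0.61] w 0.584 F [ 0.2 -0.  -1.4] M [ 0.05 -0.    0.01] g 47.1
tool delta [-1.2 -1.4  8.7]
foot edge top [321.95559406 230.12616869] foot c [321.85474509 243.69256815] ring [319.34453595 242.30371638]
```

View pics/c7.png

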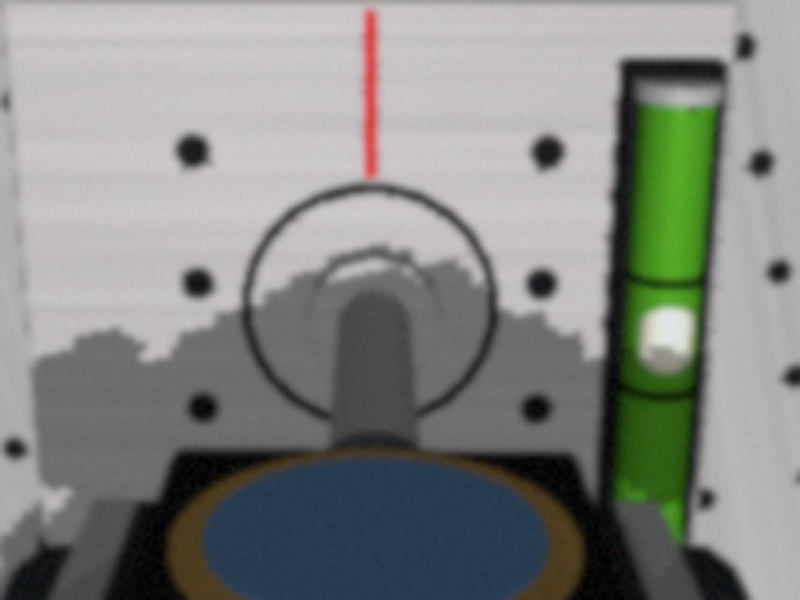

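The ring is centred at crop (370,303) with the foot arc centred near x=375. The foot is about 1 mm right of and 2 mm beyond the ring's centre, so I correct by that and lower gently.

Scaled: 3 mm / 600 = 0.005, 1.5 mm / 600 = 0.0025.

```bash
echo '[{"finger_gap":0.5,"dx":-0.0033,"dy":-0.0017,"dz":0.005},{"finger_gap":0.5,"dz":0.0033},{"finger_gap":0.5,"dz":0.0025},{"finger_gap":0.5,"dz":0.0017},{"finger_gap":0.5},{"finger_gap":0.5}]' | python3 jog.py ;python3 -c "
from h import *
st([539.5,140,131.4])"
```

```text
time_s: 16.35
tool_pos: [539.1, 139.0, 131.8]
tool_rot: [-0.0, 0.787, 0.617, -0.0]
wrist_force: [0.2, -0.5, -1.9]
width: 0.581
gripper_force: 47.1
t 16.35 p [539.1 139.  131.8] yawY -13.81 tilt [-0.  0.] q [-0.31  0.51 -0.04  1.88  0.03  0.75 -0.61] w 0.581 F [ 0.2 -0.5 -1.9] M [0.01 0.02 0.01] g 47.1
tool delta [1.1 0.2 0.4]
```

The rows are not in the units I measure in: shifts go in shares of 600 mm and turns go in shares of 2 pi rad. I convert before sending: 0.5 mm / 600 = 0.0008.

```bash
echo '[{"finger_gap":0.5,"dz":0.0008},{"finger_gap":0.5,"dz":0.0008},{"finger_gap":0.5},{"finger_gap":0.5}]' | python3 jog.py | grep -E 'pos|wrist'; echo '[{"finger_gap":0.5,"dz":0.0008},{"finger_gap":0.5,"dz":0.0005},{"finger_gap":0.5},{"finger_gap":0.5}]' | python3 jog.py| grep -E 'pos|wrist'
```

```text
tool_pos: [539.2, 139.1, 131.5]
wrist_force: [-2.5, 0.4, 6.0]
tool_pos: [539.2, 139.2, 131.5]
wrist_force: [-4.7, -0.4, 15.3]
```

Scaled: -0.7 mm / 600 = -0.0012.

```bash
echo '[{"finger_gap":0.5,"dz":-0.0012},{"finger_gap":0.5},{"finger_gap":0.5},{"finger_gap":0.5}]' | python3 jog.py 20|grep -E 'pos|force'; python3 -c "
from h import *
st([539.5,140,131.4]);d=cam('wrist');s=cam('scene')
cv2.imwrite('pics/c8.png',np.hstack([cv2.resize(d['img'][160:320,220:434,::-1],(400,300),interpolation=cv2.INTER_CUBIC),cv2.resize(s['img'][170:260,300:420,::-1],(400,300))]))"
```

```text
tool_pos: [539.2, 139.1, 131.5]
wrist_force: [-3.4, -0.8, 9.4]
gripper_force: 48.3
t 17.35 p [539.2 139.1 131.5] yawY -13.81 tilt [0.001 0.   ] q [-0.31  0.51 -0.04  1.88  0.03  0.75 -0.61] w 0.578 F [-3.4 -0.8  9.4] M [-0.16  0.84  0.05] g 48.3
tool delta [0.9 0.1 0.1]
```

View pics/c8.png

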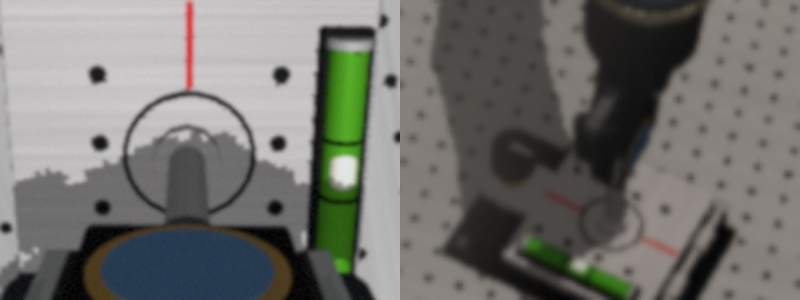

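Foot in the ring (188 against 189), bubble centred, foot in contact at 9 N. I'll ease the load a little, then open.

Scaled: -0.4 mm / 600 = -0.0007.

```bash
echo '[{"finger_gap":0.5,"dz":-0.0007},{"finger_gap":0.5},{"finger_gap":0.5}]' | python3 jog.py|grep -E 'pos|force'; echo '[{"finger_gap":0.62},{"finger_gap":0.65},{"finger_gap":0.7},{"finger_gap":0.8},{"finger_gap":1},{"finger_gap":1},{"finger_gap":1},{"finger_gap":1},{"finger_gap":1}]' | python3 jog.py ; python3 -c "
from h import *
st([539.5,140,231])
d=cam('wrist','pics/w9.png')"
```

```text
tool_pos: [539.2, 139.1, 131.5]
wrist_force: [-2.4, -0.2, 6.4]
gripper_force: 47.9
time_s: 18.45
tool_pos: [539.1, 139.0, 131.1]
tool_rot: [-0.0, 0.787, 0.617, 0.0]
wrist_force: [-0.1, -0.4, 0.5]
width: 0.999
gripper_force: 0.0
t 18.45 p [539.1 139.  131.1] yawY -13.81 tilt [0. 0.] q [-0.31  0.51 -0.04  1.88  0.03  0.75 -0.61] w 0.999 F [-0.1 -0.4  0.5] M [0.01 0.01 0.01] g 0.0
tool delta [  1.1   0.1 -99.9]
```

Rise straight up, then wait and watch.

Scaled: -30 mm / 600 = -0.05, -25 mm / 600 = -0.0417.

```bash
echo '[{"finger_gap":1,"dz":-0.0083},{"finger_gap":1,"dz":-0.025},{"finger_gap":1,"dz":-0.0417},{"finger_gap":1,"dz":-0.05},{"finger_gap":1,"dz":-0.0417},{"finger_gap":1},{"finger_gap":1},{"finger_gap":1},{"finger_gap":1},{"finger_gap":1}]' | python3 jog.py >/dev/null; for i in 1 2; do echo '[{"finger_gap":1},{"finger_gap":1},{"finger_gap":1},{"finger_gap":1},{"finger_gap":1},{"finger_gap":1},{"finger_gap":1},{"finger_gap":1},{"finger_gap":1},{"finger_gap":1}]' | python3 jog.py >/dev/null; python3 -c "
from h import *
d=cam('wrist','pics/w1$i.png')"; done; python3 -c "
from h import *
import cv2
st()
a,b=[cv2.imread(f'pics/w1{i}.png') for i in(1,2)];print(np.abs(a.astype(int)-b).mean(),np.abs(cv2.blur(a,(5,5)).astype(int)-cv2.blur(b,(5,5))).max())
s=cam('scene')['img'][170:260,300:420,::-1]
cv2.imwrite('pics/c9.png',np.hstack([cv2.resize(b[100:340,160:480],(400,300)),cv2.resize(s,(400,300))]))"
```

```text
t 21.10 p [539.1 139.  231.1] yawY -13.81 tilt [0. 0.] q [-0.31  0.4  -0.04  1.75  0.02  0.99 -0.6 ] w 0.997 F [ 0.4 -0.8 -0.1] M [-0.    0.01  0.03] g 0.0
1.6992545572916666 63
```

View pics/c9.png

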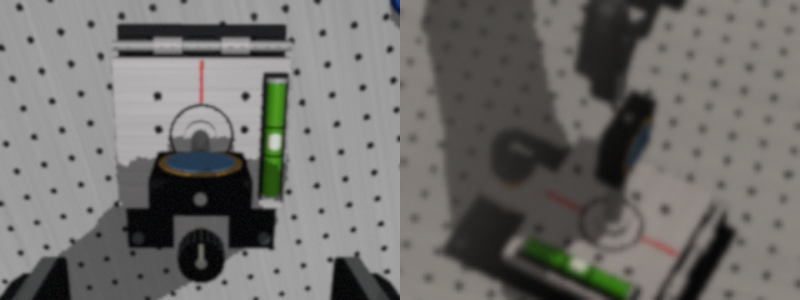

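The pillar stands square and inside the ring, bubble centred. The difference between the two frames needs a check.

```bash
python3 -c "
from h import *
A=[cv2.blur(cam('wrist')['img'],(5,5)).astype(int) for _ in range(3)]
a,b=[cv2.blur(cv2.imread(f'pics/w1{i}.png'),(5,5)).astype(int)[:,:,::-1] for i in(1,2)]
f=lambda p,q:((lambda D:(D.max(),np.argwhere(D>25)[:3].tolist(),(D>25).sum(),'pillar',D[200:300,270:370].max()))(np.abs(p-q).max(2)))
print(f(a,b));print(f(b,A[0]));print(f(A[0],A[2]))
d=cam('wrist');s=cam('top');P=[539.1,139.1,172];print(proj(d,P),proj(s,P))"
```

```text
(np.int64(63), [[356, 0], [356, 1], [357, 0]], np.int64(198), 'pillar', np.int64(4))
(np.int64(38), [[354, 0], [354, 1], [355, 0]], np.int64(34), 'pillar', np.int64(4))
(np.int64(31), [[355, 0], [355, 1], [356, 0]], np.int64(42), 'pillar', np.int64(4))
[322.17135394 259.77026636] [275.07891605 268.52594224]
```

```bash
python3 -c "
from bench import arm
print(arm.finish_job())"
```

```text
the job is handed in; nothing more can be done
None
```

The plate is level, with the bubble centred. The lens pillar stands upright and still inside the ring with the lens along the beam, and I handed the job in at about 21 s (the hand-in call returned no verdict).

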